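Show the bearing ball to the inspection camera

TASK

First turn the focus knob of the upward-looking inspection camera until its pointer stands at the white index mark on the housing. Then pick the ball tray up by its upright fin, keeping it close to level all the way so that the loose steel ball stays in its pocket, and carry it over the camera so that the ball is centred above the lens, about 14 cm over the glass. Finish while still holding it there, level and still; leave the other parts on the bench alone.

Things in the scene. Friction and masses are not known exactly. Their poses are not given: they have to be found in the camera images.
- camera: The fixed inspection camera, a grey housing 76 x 156 mm in plan (long side along its y) and 40 mm high, origin at the centre of its underside on the worktop. Lens barrel (48 mm across, top at z = 66 mm) on top at y = +42 mm; focus knob on top at y = -42 mm; the white index mark lies on the housing top just in front (-x) of the knob. It is bolted down.
- lens (a point): Centre of the lens glass, on top of the barrel, 66 mm above the worktop; axes as the camera's. The camera looks straight up.
- focus (a joint): Angle of the focus knob in rad about the upward axis, anticlockwise seen from above positive; 0 when the pointer stands exactly at the index mark (towards the camera's -x). Starts anticlockwise of the mark, between 0.6 and 1.3. Range -2.2 to 2.2; it turns with a light friction of about 0.05 N m and stays where it is left.
- knob_grip (a point): Point on the knob's vertical axis at which to pinch it, 74 mm above the worktop, with the knob's axes, turning with it. The black knob is a disc 47 mm across with a bar grip on it: 44 mm long along its x, 14 mm thick along its y, from 49 to 85 mm above the worktop. The white pointer line marks its -x end.
- tray: The loose aluminium ball tray (about 0.36 kg without the ball), a plate 146 mm (x) by 56 mm (y) and 6 mm thick; origin at the centre of its underside, z up. Upright fin in the middle, pocket with the ball at its +x end, flat counterweight disc (38 mm across, 10 mm high) at its -x end. It balances close to the fin.
- tray_grip (a point): Grip point in the upper part of the tray's fin, 38 mm above the tray's underside, axes as the tray's. The fin is 32 mm long along x, 12 mm thick along y, and stands from 6 to 56 mm above the underside.
- pocket (a point): Where the ball's centre is when it rests in the middle of its pocket: x = +46 mm, 19 mm above the tray's underside, axes as the tray's. The pocket is a ring 52 mm outside and 44 mm inside, with a rim only 3.5 mm high and a 10 mm sight hole in its floor through which the camera sees the ball; the ball rolls off the hole if the tray leans some 20 degrees and over the rim at about 40.
- ball_center (a point): Centre of the loose steel ball, 28 mm in diameter, 90 g, lying in the tray's pocket.
- opening (a point): Fixed point on the worktop at its front edge, in the middle of the opening in the bench's steel frame. Frame uprights rise past the robot's reach between robot and worktop, at x = 0.27 to 0.32 m, y = -0.39 to -0.32, 0.09 to 0.15 and 0.47 to 0.53. All the work lies behind the opening y = -0.32 to 0.09: the arm must reach in through it; from the left it must first fold up behind the uprights.
- bearing: Bystander: dark ball bearing 52 mm across, 15 mm high, lying flat; origin at the centre of its underside.
- bracket_alu: Bystander: cast aluminium bracket 79 x 130 x 73 mm; origin at the centre of its underside.
- hex_sleeve: Bystander: upright steel hexagon sleeve 30 x 35 x 42 mm; origin at the centre of its underside.
- core_plug_2: Bystander: ring-shaped core plug 58 mm across, 20 mm high; origin at the centre of its underside.

How it is judged:
By the outcome, as a careful person would: the job done as asked, in the order asked, and still so for the second after the job is handed in, while the arm keeps its last pose, push and grip.
It also fails if it takes over 72 s, if anything falls off the work surface, if the arm or the gripper's body presses on something with over 40 N, if the wrist force passes 120 N, or if a joint passes its speed limit or range.

ROBOT

A 7-joint arm with a two-finger parallel gripper is mounted at the origin on a cart in front of the work surface, level with it; the furniture and walls round the work are solid. World frame = base frame: x ahead of the robot, y to its left, z up, the work surface at z = 0. Lengths are in m, angles in rad, forces in N, time in s.
With the tool pointing down it reaches from about 0.35 to 0.775 m from the base axis. Payload 3.1 kg.
Tool frame: the origin (TCP) lies at the very end of the fingers, on their centre line; the grasp point (between the pads) lies 19 mm behind it; z points along the fingers, y is the line along which they close (so a half turn about z gives the same grasp; the last joint's range is limited). The gripper opens to 85 mm and grips with 20 to 120 N. Pads are 22 mm wide; open, the fingers measure 114 mm over their backs; the gripper's body (76 mm by 85 mm) begins 54 mm behind the grasp point. The pads swing forward as they close: fully open they stand 13 mm farther back than shut.
Start: joints at [-1.221, 0.311, 0.014, 1.512, -0.004, 1.319, -0.027], TCP at [0.21, 0.508, 0.231] pointing down, gripper open.
Joint ranges: [-2.7, 2.7], [-0.3, 1.91], [-1.27, 1.3], [0.12, 2.57], [-1.44, 4.58], [0.2, 2.03], [-3.05, 3.05]. Speed limits (rad/s): [2.79, 2.79, 3.14, 3.14, 3.14, 3.14, 3.14].

INTERFACE

Orientations are given as a unit quaternion [x, y, z, w].
In Python, from plant import bot, optics, spotter gives the robot as it stands. Calls block until the motion is done:
- bot.reach(position, orientation): joint-space move of the TCP to a pose.
- bot.move_straight(position, orientation=None, v=0.15): straight line of the TCP; orientation=None keeps the orientation; v is the mean speed in m/s.
- bot.move_j(angles): joint-space move.
- bot.grip(opening): finger opening in m; the grip force is fixed at half the most; returns when the fingers have stopped.
- bot.pause(seconds).
- bot.solve_ik(position, orientation): joint angles nearest the present ones, or None.
- optics.get_image(name): name is "scene" or "top" or "wrist"; returns the picture (480x640x3 uint8, red, green, blue); there is no depth.
- optics.get_calibration(name): a dict with "vertical_fov" (degrees; the focal length in pixels is half the picture's height over the tangent of half this angle, whatever the lens; pixels are square), "cx", "cy" (the principal point, pixels), "rvec" (rotation vector, rad) and "tvec" (3), from world to camera coordinates, as OpenCV has them; the wrist camera has in their place "mount" (4x4, takes a point from camera to tool coordinates, whose origin is the TCP and whose axes are the flange's). Camera axes: x right, y down, z forward; pixel columns grow to the right and rows downward; lengths in m; the calibration is good to about 2 mm. A picture is of the moment at which its call begins: read the wrist's pose just before it. get_calibration takes no time and is no camera call.
A pose or a line that the arm cannot do raises bot.Unreachable and nothing moves.
- bot.job_done(): hands the job in; it is judged then, once.
Trained networks look in the newest picture that a camera, given by its name, has taken for a name from the list of things; names that differ only in an ending like _2 or _b are one class to them, and where a whole thing is asked for, a point or a joint stands for the part that bears it (a point fixed in the world has none). Each returns a list of dicts, best first, with "score" (0 to 1); they miss things now and then, are a little off and sometimes report something else, mostly with a low value. They report only what shows in the picture. A call takes as long as a camera call.
- spotter.look_for(camera, label): "location" ([x, y, z] in m, in world coordinates, good to about 4 mm: the middle of the surface that is visible of it).
- spotter.outline_of(camera, label): "mask" (480x640 bool, what is visible of it).
- spotter.spot_point(camera, label): "location" ([x, y, z] in m, in world coordinates, good to about 4 mm: a listed point, or the origin of a listed thing).
Readings, each from a call of its own:
- bot.read_time_s(): time.
- bot.read_joint_positions(): joint angles.
- bot.read_dq(): joint speeds.
- bot.read_joint_torque(): joint torques, N m.
- bot.read_ee_pos(): TCP position.
- bot.read_eef_rot(): TCP orientation.
- bot.read_contact_force(): force on the tool from outside, world axes, zero at the start.
- bot.read_wrist_torque(): the same for the moment, N m.
- bot.read_gripper_width(): finger opening in m.
- bot.read_finger_force(): force on a finger pad.
Only numpy, scipy, OpenCV 4.12 (cv2) and the standard library are available. Lean on these libraries where they do the work, as an engineer would, in place of code of your own. Each camera call takes 0.05 s, during which the arm holds its last target. There are 200 camera calls.

## Working session

There is one attempt and no reset: what is moved stays moved. The work goes in short steps, each a Python script; the robot and the scene stay as the last script left them, time stands still between calls to the robot, and variables do not carry over. Pictures are saved under pics/ and viewed, at most 10 in all, crops included, and the job is handed in when it is done.

```bash
ls; mkdir -p pics
python3 - <<'E'
from plant import bot, optics, spotter
import cv2,numpy as np
ims=[]
for c in ("scene","top"):
    im=optics.get_image(c); cv2.imwrite(f"pics/{c}0.png",im[:,:,::-1])
    for l in ("camera","lens","knob_grip","tray","tray_grip","pocket","ball_center","opening","bearing","bracket_alu","hex_sleeve","core_plug_2"):
        r=spotter.spot_point(c,l)
        print(c,l,[(np.round(d["location"],3).tolist(),round(d["score"],2)) for d in r[:2]])
    k=optics.get_calibration(c);print(k)
print(bot.read_time_s(),bot.read_eef_rot(),bot.read_joint_positions(),optics.get_calibration("wrist"))
E
```

```text
pics
scene camera [([0.423, -0.017, 0.004], 0.58)]
scene lens [([0.413, 0.021, 0.065], 0.94)]
scene knob_grip [([0.433, -0.06, 0.074], 0.74)]
scene tray [([0.626, -0.131, 0.0], 0.63)]
scene tray_grip [([0.629, -0.131, 0.035], 0.76)]
scene pocket [([0.582, -0.13, 0.018], 0.65)]
scene ball_center [([0.582, -0.129, 0.021], 0.61)]
scene opening [([0.372, 0.226, 0.005], 0.65)]
scene bearing [([0.385, 0.299, 0.004], 0.91), ([0.579, -0.133, 0.021], 0.43)]
scene bracket_alu [([0.388, -0.286, -0.005], 0.78), ([0.433, -0.059, 0.074], 0.54)]
scene hex_sleeve [([0.371, 0.225, 0.002], 0.86)]
scene core_plug_2 [([0.394, 0.138, 0.004], 0.61), ([0.424, -0.023, -0.001], 0.26)]
{'vertical_fov': 47.53162713405849, 'cx': 316.44329619673, 'cy': 242.92968356323692, 'rvec': array([ 0.42531492,  2.52469713, -1.49921641]), 'tvec': array([ 0.47621983, -0.02954663,  1.41815407])}
top camera [([0.421, -0.022, -0.002], 0.67)]
top lens [([0.413, 0.021, 0.065], 0.96)]
top knob_grip [([0.43, -0.063, 0.072], 0.74)]
top tray [([0.63, -0.13, 0.003], 0.8), ([0.432, -0.064, 0.074], 0.7)]
top tray_grip [([0.629, -0.132, 
[... 396 characters left out ...]
, 'rvec': array([ 2.19122109, -2.15363334,  0.10459941]), 'tvec': array([0.01645968, 0.50956806, 1.17897531])}
1.3 [1.94599593e-01 9.80882765e-01 3.55497538e-06 8.60008169e-06] [-1.22071631  0.31089033  0.01399842  1.51151574 -0.00440498  1.31920758
 -0.02719444] {'vertical_fov': 68.4167452025969, 'cx': 314.7740898260857, 'cy': 241.14905590129226, 'mount': array([[ 2.19369598e-04, -9.64940600e-01, -2.62468266e-01,
         6.68201365e-02],
       [ 9.99999632e-01, -5.85920033e-06,  8.57335256e-04,
        -3.58161694e-04],
       [-8.28815450e-04, -2.62468358e-01,  9.64940244e-01,
        -1.42891006e-01],
       [ 0.00000000e+00,  0.00000000e+00,  0.00000000e+00,
         1.00000000e+00]])}
```

Run:
```python
import cv2,numpy as np
a=cv2.imread("pics/top0.png");
from plant import optics
k=optics.get_calibration("top");f=240/np.tan(np.radians(k["vertical_fov"]/2))
K=np.array([[f,0,k["cx"]],[0,f,k["cy"]],[0,0,1]])
P=np.float64([[.413,.021,.066],[.431,-.062,.085],[.582,-.128,.019],[.629,-.131,.056],[0.3,-.32,0],[.3,.09,0]])
print(cv2.projectPoints(P,k["rvec"],k["tvec"],K,None)[0].reshape(-1,2).round())
cv2.imwrite("pics/top0b.png",cv2.resize(a[150:450,150:550],(800,600),interpolation=cv2.INTER_CUBIC))
```

```text
[[320. 283.]
 [363. 274.]
 [393. 202.]
 [397. 176.]
 [485. 341.]
 [285. 338.]]
```

View pics/scene0.png

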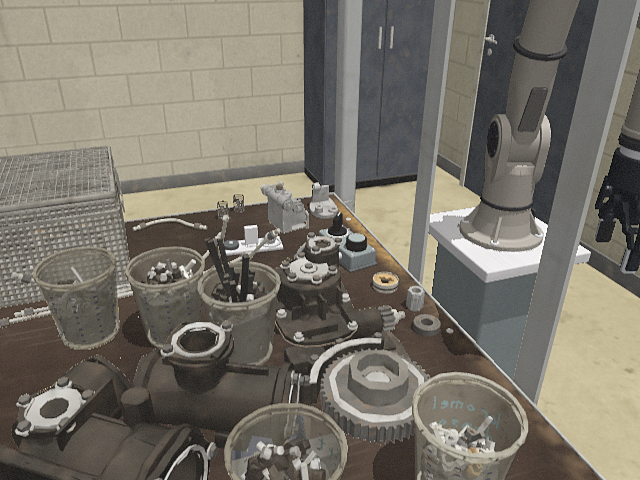

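View pics/top0b.png

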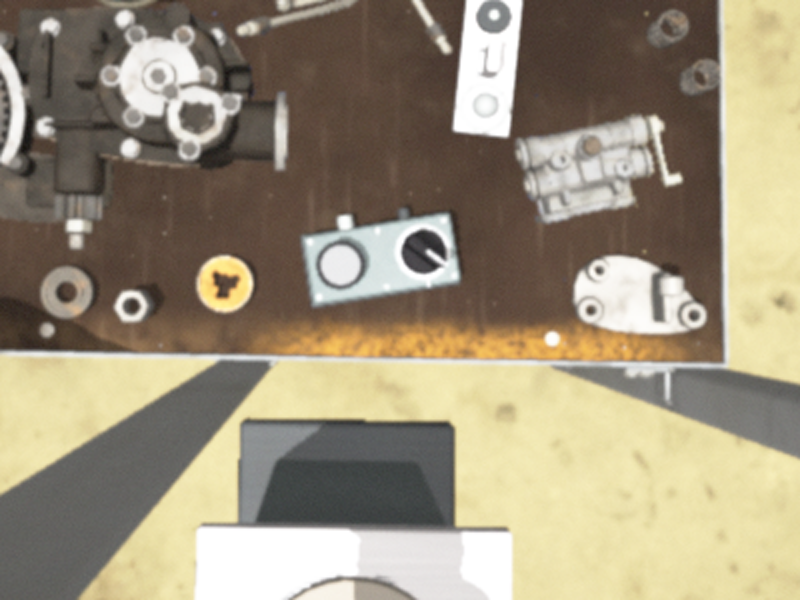

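The pictures show the housing (top-crop centre ~(381,259)), with the knob at (422,251) and its pointer toward (450,268), so ~0.86 rad anticlockwise of the mark. The tray is at (490,65), ball end towards the robot at (486,105). Next I identify the kinematics, so I can plan the fold behind the uprights.

```bash
cat > fit.py <<'E'
from plant import bot
import numpy as np, itertools
from scipy.spatial.transform import Rotation as R
rng=np.random.default_rng(0); S=[]
S.append((bot.read_joint_positions(),bot.read_ee_pos(),bot.read_eef_rot()))
n=0
while len(S)<60 and n<600:
    n+=1
    r,a=rng.uniform(.3,.7),rng.uniform(-1.2,1.2)
    p=[r*np.cos(a),r*np.sin(a),rng.uniform(.05,.6)]
    o=(R.from_rotvec(rng.normal(0,.35,3))*R.from_euler('z',rng.uniform(-3,3))*R.from_euler('x',np.pi)).as_quat()
    q=bot.solve_ik(p,o)
    if q is not None: S.append((q,p,o))
Q=np.array([s[0] for s in S]);P=np.array([s[1] for s in S]);O=R.from_quat([s[2] for s in S])
print(len(S),n,bot.read_time_s())
best=None
for sg in itertools.product([1,-1],repeat=7):
    Rs=[R.identity(len(S))]
    for i in range(7): Rs.append(Rs[-1]*R.from_euler('zyzyzyz'[i],sg[i]*Q[:,i]))
    D=Rs[-1].inv()*O   # should be constant
    m=D.mean(); e=(m.inv()*D).magnitude().max()
    if best is None or e<best[0]: best=(e,sg,Rs,m)
e,sg,Rs,m=best; print(e,sg,m.as_quat())
A=np.concatenate([r.as_matrix() for r in Rs],2).reshape(-1,24)
t,_,rk,_=np.linalg.lstsq(A,P.reshape(-1),rcond=1e-8)
print(rk,abs(A@t-P.reshape(-1)).max()); print(t.reshape(8,3).round(4))
np.savez("fk.npz",sg=sg,t=t.reshape(8,3),m=m.as_quat())
E
cat > fk.py <<'E'
import numpy as np
from scipy.spatial.transform import Rotation as R
d=np.load("fk.npz")
def fk(q):
    """joint-frame origins (8 points, last = TCP) and tool rotation"""
    r=R.identity();p=d['t'][0].copy();out=[p.copy()]
    for i in range(7):
        r=r*R.from_euler('zyzyzyz'[i],d['sg'][i]*q[i]);p=p+r.apply(d['t'][i+1]);out.append(p.copy())
    return np.array(out),r*R.from_quat(d['m'])
E
python3 fit.py
python3 - <<'E'
from fk import fk
for q in ([-1.221,.311,.014,1.512,-.004,1.319,-.027],[-1.2,-.3,0,2.5,0,1.0,0],[0,-.3,0,2.5,0,1.0,0],[0,-.3,0,2.57,0,.2,0]):
    print(fk(q)[0].round(3).tolist())
E
```

```text
60 85 1.3
1.1395121809163248e-10 (-1, 1, -1, 1, -1, 1, -1) [-1.31973377e-12 -6.82787160e-14 -7.07106781e-01 -7.07106781e-01]
17 3.2617242240462474e-11
[[ 0.000e+00 -0.000e+00  1.246e-01]
 [ 0.000e+00 -7.500e-03  1.246e-01]
 [-0.000e+00 -7.500e-03  2.368e-01]
 [ 0.000e+00 -9.000e-04  2.368e-01]
 [-0.000e+00 -9.000e-04  2.089e-01]
 [ 0.000e+00 -2.000e-04  2.089e-01]
 [ 0.000e+00 -2.000e-04  1.824e-01]
 [ 0.000e+00  0.000e+00  1.824e-01]]
[[0.0, -0.0, 0.125], [0.007, -0.003, 0.249], [0.039, 0.063, 0.475], [0.065, 0.131, 0.7], [0.137, 0.319, 0.648], [0.21, 0.508, 0.596], [0.21, 0.508, 0.413], [0.21, 0.508, 0.231]]
[[0.0, -0.0, 0.125], [0.007, -0.003, 0.249], [-0.011, -0.071, 0.476], [-0.036, -0.136, 0.702], [0.026, 0.021, 0.579], [0.087, 0.178, 0.456], [0.084, 0.168, 0.274], [0.08, 0.158, 0.092]]
[[0.0, -0.0, 0.125], [0.0, -0.008, 0.249], [-0.07, -0.015, 0.476], [-0.14, -0.016, 0.702], [0.029, -0.017, 0.579], [0.198, -0.017, 0.456], [0.187, -0.017, 0.274], [0.177, -0.017, 0.092]]
[[0.0, -0.0, 0.125], [0.0, -0.008, 0.249], [-0.07, -0.015, 0.476], [-0.14, -0.016, 0.702], [0.02, -0.017, 0.567], [0.18, -0.017, 0.433], [0.293, -0.017, 0.29], [0.407, -0.017, 0.147]]
```

```bash
cat >> fk.py <<'E'
def down(deg):
    """tool pointing down, tool x at angle deg from world x"""
    return (R.from_euler('z',deg,degrees=True)*R.from_euler('x',np.pi)).as_quat()
def path(q0,q1,n=6):
    for s in np.linspace(0,1,n):
        o,_=fk(np.array(q0)+s*(np.array(q1)-q0)); print(s.round(2),"elbow",o[3].round(3),"wrist",o[5].round(3),"tcp",o[7].round(3))
E
python3 - <<'E'
from plant import bot
from fk import *
q=np.array(bot.read_joint_positions())
f=np.array([q[0],-.3,0,2.45,0,1.1,0]); path(q,f,4)
bot.move_j(f); print(bot.read_time_s(),bot.read_contact_force())
f[0]=.2; bot.move_j(f); print(bot.read_time_s(),bot.read_contact_force())
t=bot.solve_ik([.42,-.09,.29],down(59)); print(np.round(t,2)); path(f,t)
E
```

```text
0.0 elbow [0.065 0.131 0.7  ] wrist [0.21  0.508 0.596] tcp [0.21  0.508 0.231]
0.33 elbow [0.032 0.042 0.72 ] wrist [0.171 0.408 0.573] tcp [0.166 0.396 0.208]
0.67 elbow [-0.001 -0.048  0.721] wrist [0.13  0.301 0.531] tcp [0.12  0.276 0.168]
1.0 elbow [-0.033 -0.137  0.702] wrist [0.088 0.191 0.473] tcp [0.074 0.154 0.11 ]Traceback (most recent call last):
  File "<stdin>", line 5, in <module>
plant.Unreachable: the arm cannot take that pose within its joint ranges
```

Run:
```python
from plant import bot
from fk import *
q=np.array(bot.read_joint_positions())
f=np.array([q[0],-.27,0,2.45,0,1.08,0]); path(q,f,2)
bot.move_j(f); print(bot.read_time_s(),bot.read_contact_force())
f[0]=.2; bot.move_j(f); print(bot.read_time_s(),bot.read_contact_force())
t=bot.solve_ik([.42,-.09,.29],down(59)); print(np.round(t,2)); path(f,t)
```

```text
0.0 elbow [0.065 0.131 0.7  ] wrist [0.21  0.508 0.596] tcp [0.21  0.508 0.231]
1.0 elbow [-0.028 -0.124  0.706] wrist [0.09  0.197 0.467] tcp [0.075 0.157 0.104]
2.7667 [-0.61602138  0.30571943  0.18458164]
4.1917 [ 0.13123268  0.206146   -0.34253501]
[ 0.23  0.04 -0.06  1.7   0.    1.41 -0.37]
0.0 elbow [-0.127  0.01   0.706] wrist [ 0.209 -0.06   0.467] tcp [ 0.166 -0.051  0.104]
0.2 elbow [-0.099  0.005  0.713] wrist [ 0.256 -0.067  0.505] tcp [ 0.222 -0.062  0.142]
0.4 elbow [-0.071 -0.001  0.718] wrist [ 0.302 -0.073  0.543] tcp [ 0.276 -0.07   0.179]
0.6 elbow [-0.043 -0.007  0.721] wrist [ 0.344 -0.079  0.581] tcp [ 0.327 -0.078  0.217]
0.8 elbow [-0.015 -0.013  0.723] wrist [ 0.384 -0.085  0.619] tcp [ 0.375 -0.084  0.254]
1.0 elbow [ 0.014 -0.02   0.723] wrist [ 0.42  -0.09   0.655] tcp [ 0.42 -0.09  0.29]
```

```bash
cat >> fk.py <<'E'
def look(names,png):
    from plant import bot,optics,spotter
    import cv2
    bot.pause(.3)
    np.savez(png+".npz",p=bot.read_ee_pos(),q=bot.read_eef_rot())
    im=optics.get_image("wrist"); cv2.imwrite(png,im[:,:,::-1])
    for l in names:
        print(l,[(np.round(d["location"],4).tolist(),round(d["score"],2)) for d in spotter.spot_point("wrist",l)[:2]])
def cam(png):
    from plant import optics
    k=optics.get_calibration("wrist");z=np.load(png+".npz")
    T=np.eye(4);T[:3,:3]=R.from_quat(z['q']).as_matrix();T[:3,3]=z['p'];T=T@k["mount"]
    f=240/np.tan(np.radians(k["vertical_fov"]/2))
    return T,f,k["cx"],k["cy"]
def at_z(png,px,z):
    """world points of pixels px on the plane at height z"""
    T,f,cx,cy=cam(png);px=np.atleast_2d(px)
    d=np.c_[(px[:,0]-cx)/f,(px[:,1]-cy)/f,np.ones(len(px))]@T[:3,:3].T
    return T[:3,3]+d*((z-T[2,3])/d[:,2])[:,None]
E
python3 - <<'E'
from plant import bot
from fk import *
bot.reach([.42,-.09,.29],down(59))
print(bot.read_time_s(),bot.read_contact_force())
look(["camera","lens","knob_grip","tray","tray_grip","pocket","ball_center"],"pics/w1.png")
E
```

```text
5.3917 [ 0.19420506 -0.37636741 -0.2018342 ]
camera [([0.4231, -0.0253, 0.0035], 0.55)]
lens [([0.419, 0.0206, 0.0679], 0.82), ([0.4295, -0.0635, 0.0748], 0.37)]
knob_grip [([0.4252, -0.0637, 0.0755], 0.79)]
tray [([0.6318, -0.127, 0.0012], 0.7)]
tray_grip [([0.6294, -0.1313, 0.0367], 0.95)]
pocket [([0.5853, -0.1263, 0.0143], 0.75)]
ball_center [([0.5817, -0.129, 0.0187], 0.89), ([0.3445, -0.115, 0.0044], 0.52)]
```

View pics/w1.png

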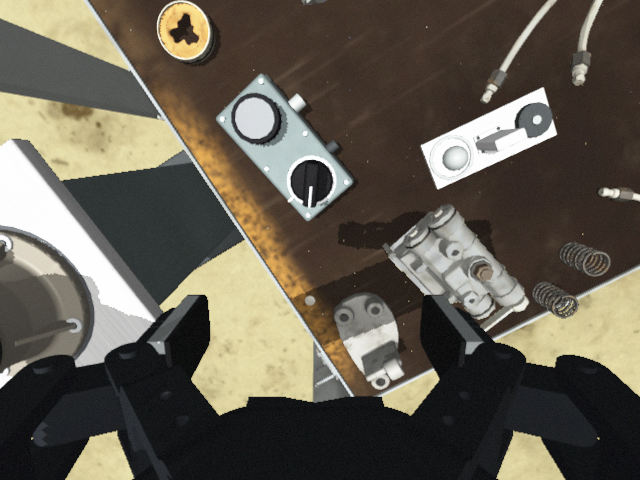

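The wrist view shows the knob at (311,183), its pointer pointing down at (310,206) and the index at (291,199). The tray runs from the ball at (456,157) to the disc at (533,119), with the fin at (505,138). I'll zoom in on both.

Run:
```python
import cv2,numpy as np
a=cv2.imread("pics/w1.png")
b=np.full((600,800,3),0,np.uint8)
b[:,:400]=cv2.resize(a[60:225,250:360],(400,600),interpolation=cv2.INTER_CUBIC)
b[:400,400:]=cv2.resize(a[80:200,420:560][:, :140],(400,343),interpolation=cv2.INTER_CUBIC)[:343].copy() if 0 else cv2.resize(a[70:210,420:560],(400,400),interpolation=cv2.INTER_CUBIC)
cv2.imwrite("pics/w1c.png",b)
```

```text
(no output)
```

View pics/w1c.png

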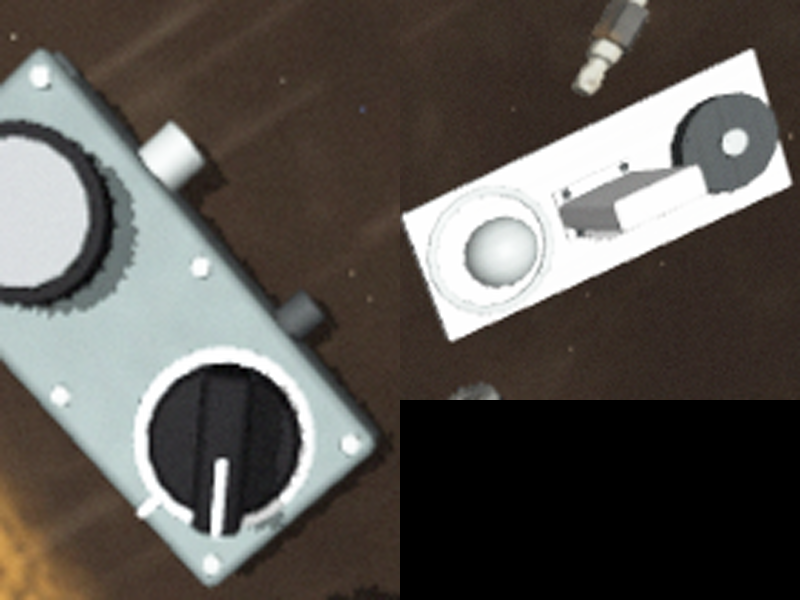

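Run:
```python
from fk import *
w="pics/w1.png"
L=lambda p: np.array(p)/3.636+[250,60]
Rr=lambda p:(np.array(p)-[400,0])/2.857+[420,70]
s=at_z(w,L([[40,75],[350,443],[60,397],[211,565],[225,437],[150,504]]),.04); print(s.round(4))
ang=lambda v:np.degrees(np.arctan2(v[1],v[0]))
print("cam yaw",ang(s[0]-s[1])-90,ang(s[2]-s[3])-90,"across",ang(s[1]-s[3]),"index",ang(s[5]-s[4])+180)
p=at_z(w,L([[222,462],[217,535]]),.085);print(p.round(4),"ptr(-x) +180",ang(p[1]-p[0])+180)
print("glass",at_z(w,[257,119],.066).round(4))
c=at_z(w,Rr([[403,214],[752,48],[791,184],[452,341]]),.006);print(c.round(4),c.mean(0).round(4))
print("tray yaw",ang(c[0]-c[1]),ang(c[3]-c[2]),ang(c[0]-c[3])+90, ang(c[1]-c[2])+90, np.linalg.norm(c[0]-c[1]),np.linalg.norm(c[0]-c[3]))
print("fin top",at_z(w,Rr([[659,200]]),.056).round(4))
```

```text
[[ 0.4385  0.0502  0.04  ]
 [ 0.4626 -0.0843  0.04  ]
 [ 0.3947 -0.0275  0.04  ]
 [ 0.4069 -0.0947  0.04  ]
 [ 0.431  -0.0632  0.04  ]
 [ 0.4007 -0.0688  0.04  ]]
cam yaw 10.148010300371709 10.351346481271065 across 10.623076317323337 index 10.44810656052627
[[ 0.4294 -0.0651  0.085 ]
 [ 0.418  -0.0814  0.085 ]] ptr(-x) +180 54.91771135779179
glass [[0.417  0.0176 0.066 ]]
[[ 0.5592 -0.0965  0.006 ]
 [ 0.7043 -0.1105  0.006 ]
 [ 0.699  -0.1668  0.006 ]
 [ 0.5538 -0.1534  0.006 ]] [ 0.6291 -0.1318  0.006 ]
tray yaw 174.48345496715353 174.76146408321188 174.5973848098129 174.61286992797054 0.14579924910138806 0.0572413491703529
fin top [[ 0.6277 -0.132   0.056 ]]
```

Run:
```python
from plant import bot
from fk import *
X=[.431,-.063]
bot.grip(.05)
bot.reach(X+[.13],down(55)); 
bot.move_straight(X+[.057],v=.08)
print(bot.read_time_s(),bot.read_contact_force())
bot.grip(0); print("w",bot.read_gripper_width(),bot.read_finger_force(),bot.read_contact_force(),bot.read_wrist_torque())
q=np.array(bot.read_joint_positions()); q2=bot.solve_ik(X+[.057],down(10.4)); print(np.round(q2-q,3))
bot.move_j(q2); bot.pause(.3)
print(bot.read_ee_pos(),(R.from_quat(bot.read_eef_rot())*R.from_euler('x',-np.pi)).as_euler('xyz',degrees=True),bot.read_contact_force(),bot.read_wrist_torque(),bot.read_time_s())
bot.grip(.05); bot.move_straight(X+[.13],v=.12)
bot.reach([.42,-.10,.27],down(10.4)); look(["knob_grip","lens"],"pics/w2.png"); print(bot.read_time_s())
import cv2
a=cv2.imread("pics/w2.png");T,f,cx,cy=cam("pics/w2.png")
c=np.linalg.inv(T)@[.431,-.063,.05,1]; u=int(c[0]/c[2]*f+cx);v=int(c[1]/c[2]*f+cy);print(u,v)
x0,y0=max(u-60,0),max(v-45,0)
cv2.imwrite("pics/w2c.png",cv2.resize(a[y0:y0+90,x0:x0+120],(800,600),interpolation=cv2.INTER_CUBIC));print(x0,y0)
```

```text
8.2833 [-0.76974737 -0.15349759  0.56087377]
w 0.012970777451238612 59.134899973869324 [-2.54879463  0.75330552  5.26974561] [ 0.10555361  0.42893063 -0.07264006]
[-0.12  -0.003  0.14   0.005 -0.051 -0.003 -0.728]
[ 0.43121037 -0.06319897  0.05751719] [-0.01619109 -0.02693926 10.45519752] [-2.46648814  0.55972357  5.71751652] [ 0.00817283  0.35714488 -0.09054971] 9.7333
knob_grip []
lens [([0.417, 0.0228, 0.0648], 0.89), ([0.3942, -0.2905, -0.0004], 0.37)]
12.0167
282 192
222 147
```

View pics/w2c.png

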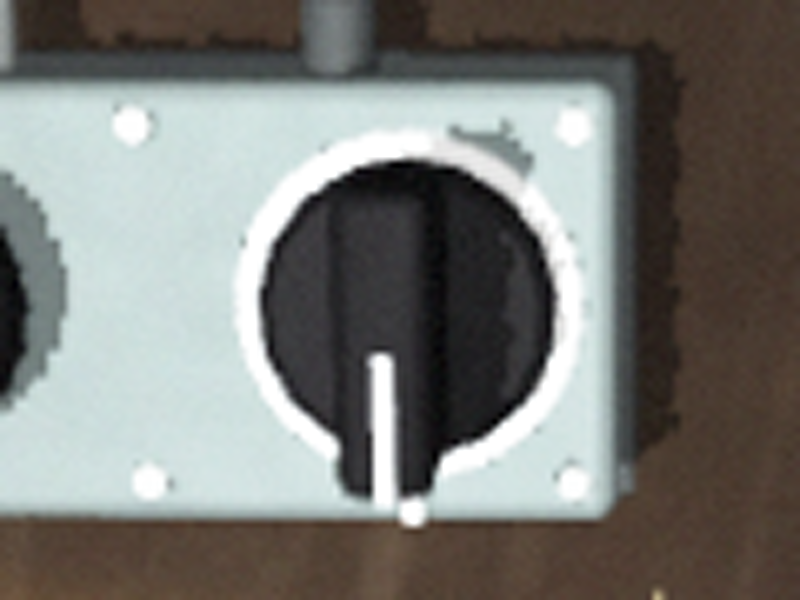

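The pointer now runs from (380,358) to (385,505) in the crop, and the index is at (413,512). I'll remove the parallax to get the true angle.

Run:
```python
from fk import *
w="pics/w2.png"
L=lambda p: np.array(p)/6.667+[222,147]
ang=lambda v:np.degrees(np.arctan2(v[1],v[0]))
s=at_z(w,L([[409,302],[413,512],[132,125],[573,125],[148,482],[573,482]]),.04);p=at_z(w,L([[380,358],[385,505]]),.085)
bar=at_z(w,L([[333,200],[343,470],[425,200],[435,470]]),.085)
print("index",ang(s[1]-s[0])+180,"ptr",ang(p[1]-p[0])+180,"cam",ang(s[2]-s[3])-90,ang(s[4]-s[5])-90,ang(s[3]-s[5]))
print(s[0],"bar",ang(bar[1]-bar[0])+180,ang(bar[3]-bar[2])+180, "ptr end vs centre",ang(p[1]-s[0])+180)
```

```text
index 10.19414512057611 ptr 10.852559612957918 cam 10.463962189922697 10.481454643971361 10.162724844624028
[ 0.43032126 -0.06343653  0.04      ] bar 10.758675896139948 11.353758085359885 ptr end vs centre 10.480708751142885
```

Run:
```python
from plant import bot
from fk import *
G=[.629,-.1318]
q=np.array(bot.read_joint_positions()); t=bot.solve_ik(G+[.17],down(174.6)); print(np.round(t,2)); path(q,t,5)
z=min(fk(q+s*(t-q))[0][7][2] for s in np.linspace(0,1,30)); assert z>.15,z
bot.move_j(t)
look(["tray_grip","tray","pocket","ball_center"],"pics/w3.png"); print(bot.read_time_s())
```

```text
[ 0.32  0.55 -0.22  1.32  0.12  1.28  1.57]
0.0 elbow [ 0.02  -0.018  0.722] wrist [ 0.42  -0.1    0.634] tcp [ 0.42  -0.1    0.269]
0.25 elbow [ 0.077 -0.029  0.716] wrist [ 0.478 -0.1    0.619] tcp [ 0.474 -0.11   0.254]
0.5 elbow [ 0.132 -0.045  0.702] wrist [ 0.532 -0.105  0.597] tcp [ 0.528 -0.118  0.232]
0.75 elbow [ 0.184 -0.066  0.681] wrist [ 0.583 -0.115  0.568] tcp [ 0.58  -0.125  0.203]
1.0 elbow [ 0.23  -0.092  0.653] wrist [ 0.629 -0.132  0.535] tcp [ 0.629 -0.132  0.17 ]
tray_grip [([0.6309, -0.1316, 0.0382], 0.56)]
tray [([0.6309, -0.1268, 0.0003], 0.69)]
pocket [([0.5876, -0.1279, 0.0162], 0.69)]
ball_center [([0.5808, -0.1262, 0.0209], 0.71)]
14.9167
```

View pics/w3.png

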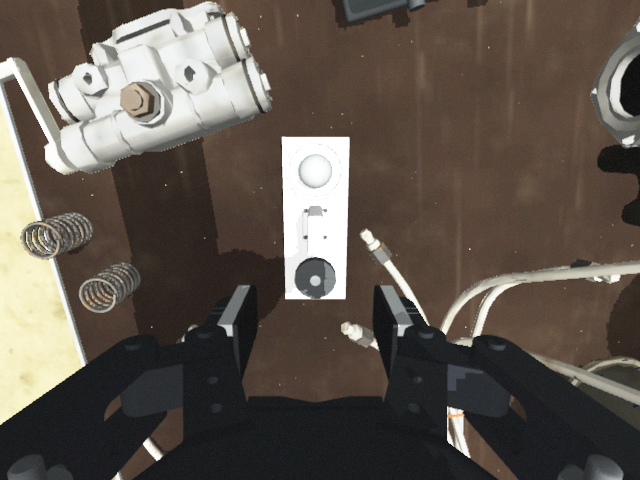

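The picture shows the tray upright between the fingers' planes: ball (315,170), fin (315,212), disc (315,278). The hose fitting at (368,238) is close by, so I'll go in with a narrow opening after checking positions.

Run:
```python
from plant import bot
from fk import *
w="pics/w3.png"
c=at_z(w,[[282,137],[349,137],[285,299],[345,299]],.006); print(c.round(4),c.mean(0).round(4),"fitting",at_z(w,[[368,238],[350,330]],.01).round(4))
a=lambda v:np.degrees(np.arctan2(v[1],v[0]));print(a(c[0]-c[2]),a(c[1]-c[3]))
G=list((c.mean(0)[:2]+[.629,-.1318])/2); print(G)
assert np.hypot(G[0]-.629,G[1]+.1318)<.004
bot.grip(.036)
bot.move_straight(G+[.1],v=.12); bot.move_straight(G+[.02],v=.06)
print(bot.read_contact_force())
bot.grip(0); print("w",bot.read_gripper_width(),bot.read_finger_force(),bot.read_contact_force(),bot.read_time_s())
bot.move_straight(G+[.05],v=.04); bot.pause(.3); print(bot.read_contact_force(),bot.read_wrist_torque(),bot.read_gripper_width())
look(["ball_center","pocket"],"pics/w4.png"); print(bot.read_time_s())
```

```text
[[ 0.5534 -0.1521  0.006 ]
 [ 0.5587 -0.0964  0.006 ]
 [ 0.6993 -0.1666  0.006 ]
 [ 0.7047 -0.1102  0.006 ]] [ 0.629  -0.1313  0.006 ] fitting [[ 0.6461 -0.0859  0.01  ]
 [ 0.7353 -0.1079  0.01  ]]
174.32309016464166 174.60146028346696
[np.float64(0.6290100607292619), np.float64(-0.13155269889617036)]
[ 0.37609463 -0.34471383  0.55796741]
w 0.011204771926835192 59.20813322067261 [-0.19130306  0.34132795  1.68397356] 17.7583
[ 0.09384127 -0.4413985  -5.24968342] [-0.02131199 -0.00061709  0.00943449] 0.011457212196127917
ball_center [([0.5826, -0.1302, 0.0473], 0.57)]
pocket [([0.58, -0.1274, 0.0501], 0.73)]
19.4083
```

View pics/w4.png

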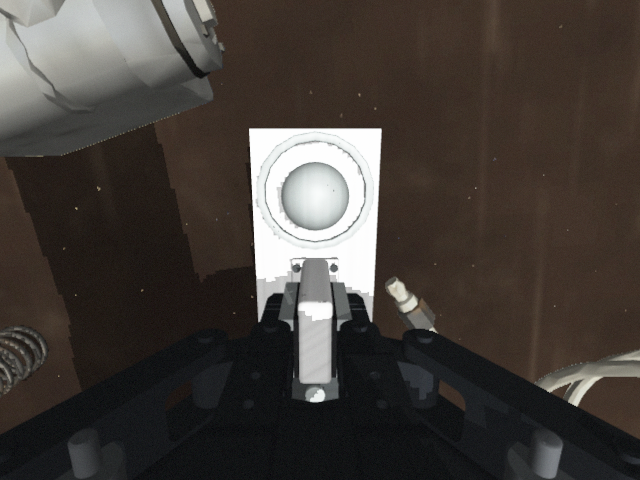

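The tray is held level with the ball centred in its pocket at (315,195). Next I lift it, carry it over the lens and measure again there.

Run:
```python
from plant import bot
from fk import *
p=np.array(bot.read_ee_pos()); w="pics/w4.png"
b=at_z(w,[[315,195]],.049)[0]; off=R.from_euler('z',-174.6,degrees=True).apply(b-p); print("ball rel tool",off.round(4))
off=np.array([.046,0]) if np.hypot(off[0]-.046,off[1])>.006 else (off[:2]+[.046,0])/2
phi=120; c,s=np.cos(np.radians(phi)),np.sin(np.radians(phi))
L=np.array([.4157,.0198]); T=L-np.array([[c,-s],[s,c]])@off; T=[*T,.207]; print(T)
bot.move_straight([p[0],p[1],.207],v=.08)
t=bot.solve_ik(T,down(phi)); print(np.round(t,2)); path(bot.read_joint_positions(),t,4)
bot.move_straight(T,down(phi),v=.07); bot.pause(.5)
print(bot.read_time_s(),bot.read_ee_pos(),bot.read_contact_force(),bot.read_wrist_torque(),bot.read_gripper_width())
look(["ball_center","pocket","tray_grip"],"pics/w5.png")
from plant import optics,spotter
import cv2
for cn in ("top","scene"):
    im=optics.get_image(cn); cv2.imwrite(f"pics/{cn}5.png",im[:,:,::-1])
    for l in ("ball_center","pocket","tray","tray_grip","lens"): print(cn,l,[(np.round(d["location"],4).tolist(),round(d["score"],2)) for d in spotter.spot_point(cn,l)[:1]])
a=cv2.imread("pics/scene5.png")[150:300,240:440]; v=cv2.imread("pics/w5.png")
o=np.zeros((600,800,3),np.uint8); o[:300,:400]=cv2.resize(a,(400,300)); o[:300,400:]=cv2.resize(v,(400,300)); o[300:,:400]=cv2.resize(cv2.imread("pics/top5.png"),(400,300))
cv2.imwrite("pics/m5.png",o)
```

```text
ball rel tool [ 0.0472  0.     -0.001 ]
[np.float64(0.4390098268374647), np.float64(-0.020570844082477006), 0.207]
[ 0.13  0.11 -0.14  1.83  0.02  1.21  0.52]
0.0 elbow [ 0.223 -0.089  0.658] wrist [ 0.629 -0.131  0.571] tcp [ 0.629 -0.131  0.206]
0.33 elbow [ 0.17  -0.061  0.688] wrist [ 0.573 -0.085  0.58 ] tcp [ 0.572 -0.087  0.215]
0.67 elbow [ 0.111 -0.038  0.708] wrist [ 0.509 -0.048  0.58 ] tcp [ 0.508 -0.05   0.215]
1.0 elbow [ 0.048 -0.023  0.72 ] wrist [ 0.439 -0.02   0.572] tcp [ 0.439 -0.021  0.207]
25.3167 [ 0.43902123 -0.02056433  0.20699653] [ 0.16908118  0.08908595 -5.18915092] [ 0.02587892  0.05588123 -0.02908224] 0.011345194984290676
ball_center [([0.4142, 0.0192, 0.2048], 0.98)]
pocket [([0.4407, -0.0185, 0.2265], 0.51)]
tray_grip [([0.441, -0.0194, 0.2244], 0.72)]
top ball_center [([0.4168, 0.0188, 0.2057], 0.5)]
top pocket [([0.4141, 0.0228, 0.2045], 0.63)]
top tray []
top tray_grip []
top lens [([0.4138, 0.0211, 0.07], 0.71)]
scene ball_center [([0.3952, 0.1374, 0.0022], 0.56)]
scene pocket [([0.4147, 0.0173, 0.2035], 0.9)]
scene tray [([0.4376, -0.0186, 0.1861], 0.91)]
scene tray_grip [([0.4372, -0.0183, 0.2245], 0.88)]
scene lens [([0.4138, 0.0205, 0.0655], 0.75)]
```

View pics/m5.png

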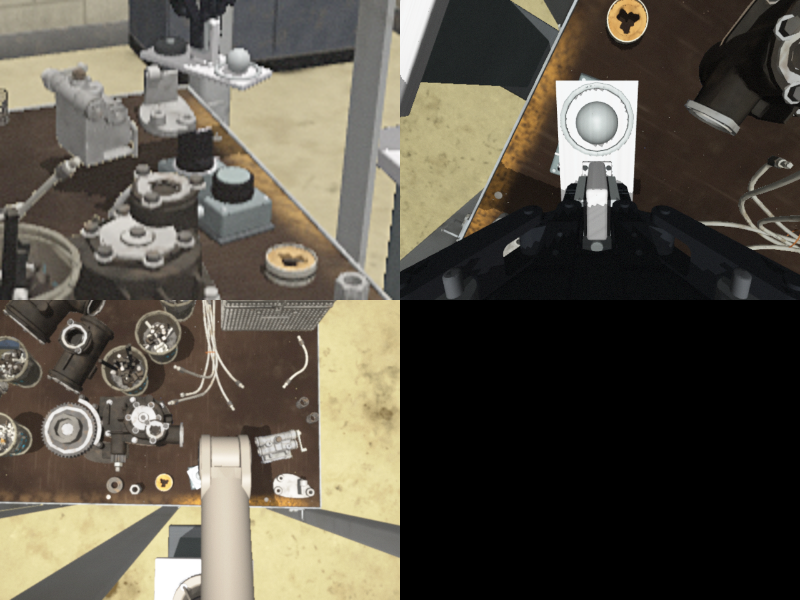

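The tray is held level with the ball in its pocket at wrist-view (597,122). The measured ball position is (0.415, 0.019, 0.205), against the lens at (0.415, 0.020).

```bash
python3 -c "
from plant import bot
bot.pause(.5); print(abs(bot.read_dq()).max(), bot.job_done())"
```

```text
the job is handed in; nothing more can be done
0.008417250525082142 None
```

The job is handed in: the focus knob's pointer measured within about 1° of the index mark, and the tray is held level and still with the ball in its pocket, within about 2 mm of the lens centre and about 14 cm above the glass.

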